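Roll the rolling rod out of its spring clips and lay it in the tray

TASK

In the pantry two wooden tools lie in spring-clip holders; take out the plain straight rolling rod, not the muddler: roll it sideways past the springy front jaws onto the holder's front ledge, as such clips are meant to be emptied, never straight up or endwise. Then take it from there and lay it flat in the shallow wooden tray, lengthwise, setting it down without dropping it. Leave the muddler lying in its own clips.

Things in the scene. Friction and masses are not known exactly. Their poses are not given: they have to be found in the camera images.
- rod: Plain pale-wood rod, 28 mm thick, 170 mm long, 75 g. Origin: its middle, on its axis; y along it. In the clips its middle is 52 mm above the counter. Pushed at mid-height or below to the holder's -x (3 to 8 N) it folds the front jaws down; once its middle passes x -40 (short of that it springs back) it drops 16 mm and rests on the ledge near x -66, z 36, up to 10 degrees askew.
- holder: Fixed dark wooden holder of the rod. Origin: on the counter under the clipped rod; y along the rod, -x the way out. Base x -92 to 30, y -72 to 72, 8 mm thick. Two 18 mm wide clips at y -50 and 50, free between: seat top z 38; stiff steel back jaw, x 17 to 21, z to 72, its lip over the rod to x -7; springy front jaw at x -17, z to 48. In front: ledge sloping to 30 mm high stops at x -85.
- tray: Shallow open rectangular tray of brown wood, fixed on the counter, 120 x 230 x 22 mm outside, walls and floor 6 mm thick. Origin at the centre of its underside, on the counter; y along its length.
- muddler: Turned muddler of the same pale wood, 208 mm long, with a narrow 18 mm waist in its middle and a thick 42 mm head at one end, lying in another holder just like the rod's. Origin on its axis midway between the clips; y along it, towards the head. Leave it where it is.
There are look-alikes about, which are no part of the job. Leave any red look-alike of the rod alone.

How it is judged:
By the outcome, as a careful person would: the job done as asked, in the order asked, and still so for the second after the job is handed in, with the robot touching nothing.
It also fails if it takes over 54 s, if anything falls off the work surface, if the arm or the gripper's body presses on something with over 40 N, if the wrist force passes 120 N, or if a joint passes its speed limit or range.

ROBOT

A 6-joint arm with a two-finger parallel gripper is mounted at the origin on the work surface. World frame = base frame: x ahead of the robot, y to its left, z up, the work surface at z = 0. Lengths are in m, angles in rad, forces in N, time in s.
With the tool pointing down it reaches from about 0.35 to 0.775 m from the base axis. Payload 5.5 kg.
Tool frame: the origin (TCP) lies at the very end of the fingers, on their centre line; the grasp point (between the pads) lies behind it (env.hold_point_z is the z of the grasp point in the tool frame, in m); z points along the fingers, y is the line along which they close (so a half turn about z gives the same grasp; the last joint's range is limited). The gripper opens to 85 mm and grips with 20 to 120 N. Pads are 22 mm wide; open, the fingers measure 114 mm over their backs; the gripper's body (76 mm by 85 mm) begins 54 mm behind the grasp point. The pads swing forward as they close: fully open they stand 13 mm farther back than shut.
Start: joints at [-1.387, 0.313, 0.046, 1.304, 0, 1.431], TCP at [0.183, -0.545, 0.211] pointing down, gripper open.
Joint ranges: [-2.76, 2.76], [-0.86, 1.69], [-1.03, 1.26], [-2.2, 2.34], [-1.47, 1.5], [-3.14, 3.14]. Speed limits (rad/s): [2.57, 2.57, 3.14, 3.14, 3.14, 3.14].

INTERFACE

Orientations are given as a unit quaternion [w, x, y, z].
In Python, from workcell import env gives the robot as it stands.
- The arm moves only by the tool arm_command, never from a script. Its argument "rows" is a list of rows, each an object with "delta_pos": the shift along the tool's x, y, z scaled (see below), a list of three; "rot": the turn, a rotation vector about the tool's x, y, z scaled (see below), a list of three; "fingers": the closure, from 0 (fully open) to 1 (shut). A call has 1 to 20 rows; each row shifts and turns the commanded pose from where the row before left it, along the tool's axes as they then stand; what a row does not reach is not made up. The controller multiplies each number of a shift by 0.02 m and each number of a turn by 360 degrees. A row lasts 1/10 s, in which the tool goes at most 50 mm and 8.59 degrees, less where a joint would pass 70% of its speed; a pose out of reach is approached as far as the arm can. A call with a number of a shift or a turn outside -1 to 1 is refused whole. A call with a gripper value outside its range is refused whole. The fingers move at their own pace and stop on an object; "squeeze" is the grip in N (left out, the last holds). Time passes only in rows, so rows that do not move let the fingers close. It gives the time, the measured TCP pose, the force and the opening at its end, in the units of the state.
- env.get_state(): the state, without advancing time (a new reading comes with each control period).
- env.read_camera(name): name is "scene" or "top" or "wrist"; returns (picture, depth): 480x640x3 uint8, blue, green, red; 480x640 float32, m along the optical axis (not along the pixel's ray), 0 where there is no reading.
- env.get_calibration(name): a dict with "mtx" (3x3 intrinsics, pixels), "R" (3x3) and "t" (3): a world point X has camera coordinates R X + t. Camera axes: x right, y down, z forward; pixel columns grow to the right and rows downward; lengths in m; the calibration is good to about 2 mm. A picture is of the moment at which its call begins: read the wrist's pose just before it. get_calibration takes no time and is no camera call; for the wrist camera it gives the pose at the moment of the call.
- env.hand_in(): hands the job in, once; it reports no verdict.
The state is a dict: "clock": time; "joint_pos": joint angles; "qvel": joint speeds; "tau": joint torques, N m; "tcp_pos": TCP position; "orientation": TCP orientation; "wrist_force": force on the tool from outside, world axes, zero at the start; "ft_torque": the same for the moment, N m; "finger_gap": finger opening in m.
Only numpy, scipy, OpenCV 4.12 (cv2) and the standard library are available. Lean on these libraries where they do the work, as an engineer would, in place of code of your own. Each camera call takes 0.05 s, during which the arm holds its last target. There are 200 camera calls.

## Working session

There is one attempt and no reset: what is moved stays moved. The work goes in short steps, Python scripts to look and compute and a tool call to move; the robot and the scene stay as the last step left them, time stands still between calls to the robot, and variables do not carry over. Pictures are saved under pics/ and viewed, on a budget of 10 in all, crops included, one or two more only if the job needs it, and the job is handed in when it is done.

Besides the shell and the picture viewer there is one more tool, called after "Request:" in YAML: its name, and indented under it one key for each argument. arm_command: Moves the arm, as the interface text tells. Shifts and turns lie within -1 to 1; 1 stands for 0.02 m of shift or 360 degrees of turn. Its arguments: {"type":"object","properties":{"rows":{"type":"array","items":{"type":"object","properties":{"delta_pos":{"type":"array","items":{"type":"number","minimum":-1,"maximum":1}},"rot":{"type":"array","items":{"type":"number","minimum":-1,"maximum":1}},"fingers":{"type":"number"}}}},"squeeze":{"type":"number"}},"required":["rows"]}

```bash
mkdir -p pics; ls; python3 - <<'E'
from workcell import env
import cv2,numpy as np
for n in("top","scene"):
    p,d=env.read_camera(n); cv2.imwrite(f"pics/{n}0.png",p); np.savez(f"pics/{n}0.npz",p=p,d=d)
    c=env.get_calibration(n); print(n,c["mtx"].round(1).tolist(),c["R"].round(3).tolist(),c["t"].round(3))
print(env.get_state(),env.hold_point_z)
E
```

```text
pics
top [[564.7, 0.0, 319.6], [0.0, 564.7, 237.7], [0.0, 0.0, 1.0]] [[0.013, -1.0, -0.014], [-0.998, -0.012, -0.062], [0.061, 0.015, -0.998]] [0.042 0.459 1.093]
scene [[598.4, 0.0, 313.0], [0.0, 598.4, 245.0], [0.0, 0.0, 1.0]] [[-0.797, 0.603, 0.022], [0.338, 0.477, -0.811], [-0.5, -0.639, -0.584]] [ 0.321 -0.119  1.57 ]
{'clock': 0.1, 'joint_pos': array([-1.38664070e+00,  3.13940061e-01,  4.50985010e-02,  1.30360307e+00,
        4.69675077e-06,  1.43119559e+00]), 'qvel': array([ 7.95623237e-04, -2.37992535e-03,  2.42391401e-03,  5.48208687e-04,
        1.36190056e-03,  1.97431806e-05]), 'tau': array([ 2.24670825e-03, -4.81723845e+01,  2.99245781e+01,  1.27048497e-02,
       -1.91972349e-04,  6.41943075e-06]), 'tcp_pos': array([ 0.18282668, -0.54464671,  0.21009209]), 'orientation': array([-8.23998309e-04,  9.86925979e-01,  1.61172062e-01, -1.60106573e-05]), 'wrist_force': array([-0.41889713, -0.7835936 , -0.15598569]), 'ft_torque': array([ 0.02424826,  0.07764093, -0.00349136]), 'finger_gap': 0.08584853577224913} -0.0187
```

View pics/top0.png

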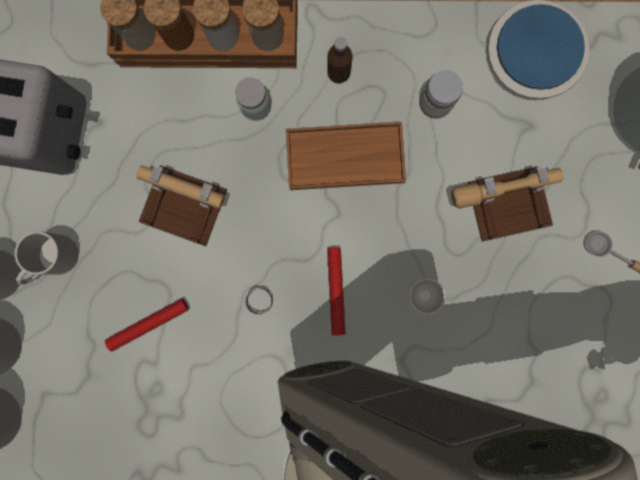

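View pics/scene0.png

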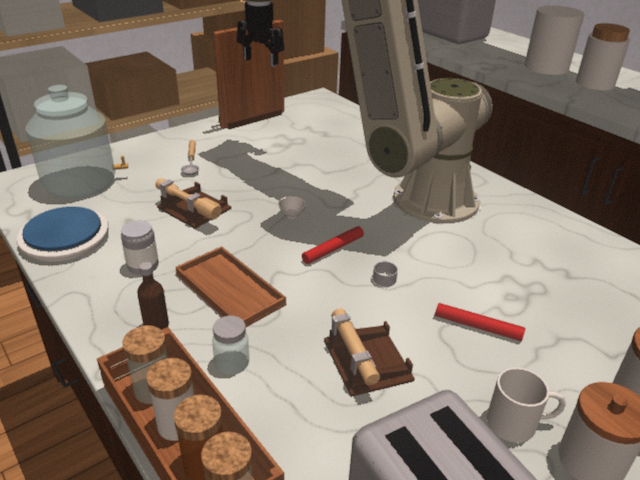

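The top view shows the plain rod in its clips at left, about (138,172) to (225,205), with its ledge towards the robot. The muddler is at right (455–563, 170–205), the tray is at (288–405, 123–188), and the two red rods are decoys.

```bash
cat > h.py <<'E'
import numpy as np,cv2
from workcell import env
def ray(c,uv,z):
    R,t,K=c["R"],c["t"],c["mtx"]; o=-R.T@t; d=R.T@np.linalg.inv(K)@np.array([*uv,1.]); return o+d*(z-o[2])/d[2]
def rect(c,m,z,n=1):
    cs=sorted(cv2.findContours(m.astype(np.uint8),0,1)[0],key=cv2.contourArea)[-n:]
    for k in cs:
        w=np.array([ray(c,p,z)[:2] for p in k[:,0]],np.float32)*1000
        (cx,cy),wh,a=cv2.minAreaRect(w)
        b=cv2.boxPoints(((cx,cy),wh,a)); e=max([b[1]-b[0],b[2]-b[1]],key=np.linalg.norm)
        print("px",k[:,0].mean(0).round(),"centre mm",round(cx,1),round(cy,1),"size",np.round(wh,1),"long axis deg",round(np.degrees(np.arctan2(e[1],e[0]))%180,1))
E
python3 - <<'E'
from h import *
f=np.load("pics/top0.npz");p=f["p"];d=f["d"];c=env.get_calibration("top")
h=cv2.cvtColor(p,cv2.COLOR_BGR2HSV)
for u,v in((150,177),(180,187),(215,200),(180,215),(165,210),(340,150),(292,180)): print((u,v),h[v,u],d[v,u].round(3))
H,S,V=[h[...,i].astype(int) for i in range(3)]
roi=np.zeros(H.shape,bool);roi[155:250,125:235]=1
m=roi&(S>70)&(V>120)&(H<25); print("rod",m.sum()); rect(c,m,.052,3)
hold=roi&(S>60)&(V<120)&(H<25); hold=cv2.morphologyEx(hold.astype(np.uint8),cv2.MORPH_OPEN,np.ones((3,3)));rect(c,hold,.008,1)
roi[:]=0;roi[115:195,280:412]=1
t=roi&(S>80);rect(c,t,.022,1)
# depth cloud of rod
K=c["mtx"];v,u=np.nonzero(m);z=d[v,u];P=np.c_[(u-K[0,2])/K[0,0]*z,(v-K[1,2])/K[1,1]*z,z];W=(P-c["t"])@c["R"];W=W[z>0]
print("rod depth top z pct",np.percentile(W[:,2],[5,50,95]).round(4),W.mean(0).round(4))
big=cv2.resize(p[140:260,110:240],None,fx=4.5,fy=4.5,interpolation=2)
s=np.load("pics/scene0.npz")["p"][290:410,300:440];big2=cv2.resize(s,None,fx=4,fy=4,interpolation=2)
cv2.imwrite("pics/crop1.png",cv2.resize(np.hstack([cv2.resize(big,(400,400)),cv2.resize(big2,(400,400))]),None,fx=1,fy=1))
E
```

```text
(150, 177) [ 10  43 130] 1.063
(180, 187) [ 16 111 165] 1.063
(215, 200) [ 16 111 167] 1.062
(180, 215) [ 11 131  78] 1.124
(165, 210) [ 11 129  73] 1.119
(340, 150) [ 12 149 118] 1.124
(292, 180) [ 12 139 125] 1.122
rod 840
px [145. 175.] centre mm 573.4 381.1 size [37.2 24.3] long axis deg 66.7
px [190. 191.] centre mm 544.8 298.3 size [130.4  22.4] long axis deg 70.3
px [180. 215.] centre mm 502.4 327.2 size [142.4  81.2] long axis deg 70.9
px [345. 155.] centre mm 620.9 -1.2 size [120.2 228.3] long axis deg 94.2
rod depth top z pct [0.0586 0.0639 0.068 ] [0.5496 0.3152 0.0638]
```

View pics/crop1.png

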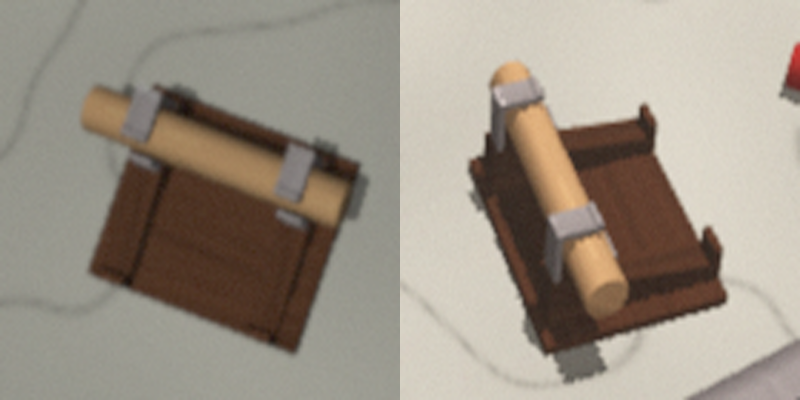

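The crop shows the rod in both clips with the ledge towards the robot and slightly left. The holder origin comes out at about (0.551, 0.310), with the rod axis at about 70.5°. Next I move over it with the tool's y along the holder's x.

Request:
arm_command:
  rows:
    - {"delta_pos": [1, -1, 0], "rot": [0, 0, 0], "fingers": 0.4}
    - {"delta_pos": [1, -1, 0], "rot": [0, 0, 0], "fingers": 0.4}
    - {"delta_pos": [1, -1, 0], "rot": [0, 0, 0], "fingers": 0.4}
    - {"delta_pos": [1, -1, 0], "rot": [0, 0, 0], "fingers": 0.4}
    - {"delta_pos": [1, -1, 0], "rot": [0, 0, 0], "fingers": 0.4}
    - {"delta_pos": [1, -1, 0], "rot": [0, 0, 0], "fingers": 0.4}
    - {"delta_pos": [1, -1, 0], "rot": [0, 0, 0], "fingers": 0.4}
    - {"delta_pos": [1, -1, 0], "rot": [0, 0, 0], "fingers": 0.4}
    - {"delta_pos": [1, -1, 0], "rot": [0, 0, 0], "fingers": 0.4}
    - {"delta_pos": [1, -1, 0], "rot": [0, 0, 0], "fingers": 0.4}
    - {"delta_pos": [1, -1, 0], "rot": [0, 0, 0], "fingers": 0.4}
    - {"delta_pos": [1, -1, 0], "rot": [0, 0, 0], "fingers": 0.4}
    - {"delta_pos": [1, -1, 0], "rot": [0, 0, 0], "fingers": 0.4}
    - {"delta_pos": [1, -1, 0], "rot": [0, 0, 0], "fingers": 0.4}
    - {"delta_pos": [1, -1, 0], "rot": [0, 0, 0], "fingers": 0.4}
    - {"delta_pos": [1, -1, 0], "rot": [0, 0, 0], "fingers": 0.4}
    - {"delta_pos": [1, -1, 0], "rot": [0, 0, 0], "fingers": 0.4}
    - {"delta_pos": [1, -1, 0], "rot": [0, 0, 0], "fingers": 0.4}
    - {"delta_pos": [1, -1, 0], "rot": [0, 0, 0], "fingers": 0.4}
    - {"delta_pos": [1, -1, 0], "rot": [0, 0, 0], "fingers": 0.4}

```text
clock: 2.1
tcp_pos: [0.435, -0.0374, 0.2106]
orientation: [-0.0, 0.987, 0.161, -0.0]
wrist_force: [-0.4, 0.2, -1.0]
finger_gap: 0.0509
```

Request:
arm_command:
  rows:
    - {"delta_pos": [1, -1, 0], "rot": [0, 0, 0], "fingers": 0.4}
    - {"delta_pos": [1, -1, 0], "rot": [0, 0, 0], "fingers": 0.4}
    - {"delta_pos": [1, -1, 0], "rot": [0, 0, 0], "fingers": 0.4}
    - {"delta_pos": [1, -1, 0], "rot": [0, 0, 0], "fingers": 0.4}
    - {"delta_pos": [1, -1, 0], "rot": [0, 0, 0], "fingers": 0.4}
    - {"delta_pos": [1, -1, 0], "rot": [0, 0, 0], "fingers": 0.4}
    - {"delta_pos": [0, 0, 0], "rot": [0, 0, -0.0208], "fingers": 0.4}
    - {"delta_pos": [0, 0, 0], "rot": [0, 0, -0.0208], "fingers": 0.4}
    - {"delta_pos": [0, 0, 0], "rot": [0, 0, -0.0208], "fingers": 0.4}
    - {"delta_pos": [0, 0, 0], "rot": [0, 0, -0.0208], "fingers": 0.4}
    - {"delta_pos": [0, 0, 0], "rot": [0, 0, -0.0208], "fingers": 0.4}
    - {"delta_pos": [0, 0, 0], "rot": [0, 0, -0.0208], "fingers": 0.4}
    - {"delta_pos": [0, 0, 0], "rot": [0, 0, -0.0208], "fingers": 0.4}
    - {"delta_pos": [0, 0, 0], "rot": [0, 0, 0], "fingers": 0.4}

```text
clock: 3.5
tcp_pos: [0.5102, 0.1133, 0.2104]
orientation: [-0.0, 0.814, 0.581, -0.0]
wrist_force: [0.0, -0.6, -1.0]
finger_gap: 0.0511
```

```bash
python3 - <<'E'
from h import *
s=env.get_state();print(s["clock"],s["tcp_pos"].round(4),s["orientation"].round(4),s["finger_gap"],s["joint_pos"].round(2))
c=env.get_calibration("wrist");p,d=env.read_camera("wrist");cv2.imwrite("pics/w1.png",p);np.savez("pics/w1.npz",p=p,d=d,**c)
print(c["mtx"].round(1).tolist(),(-c["R"].T@c["t"]).round(3),c["R"].round(2).tolist())
E
```

```text
3.5 [0.5102 0.1133 0.2104] [-2.000e-04  8.142e-01  5.806e-01 -4.000e-04] 0.051131032635246675 [ 0.06  0.21 -0.09  1.27 -0.    1.97]
[[420.8, 0.0, 318.8], [0.0, 420.8, 245.0], [0.0, 0.0, 1.0]] [0.537 0.194 0.373] [[0.95, -0.33, -0.0], [-0.31, -0.89, 0.33], [-0.11, -0.31, -0.95]]
```

View pics/w1.png

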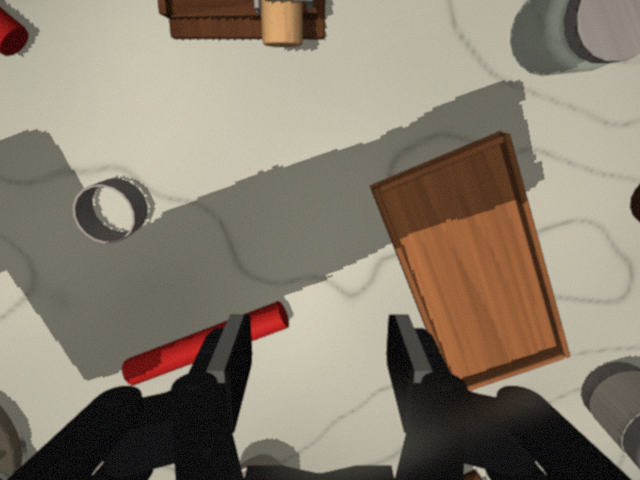

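The wrist view shows the rod's near end at about (282,25), its axis nearly vertical in the picture, so the yaw is right. I'll move closer and measure from the wrist.

Request:
arm_command:
  rows:
    - {"delta_pos": [1, -0.2, 0], "rot": [0, 0, 0], "fingers": 0.4}
    - {"delta_pos": [1, -0.2, 0], "rot": [0, 0, 0], "fingers": 0.4}
    - {"delta_pos": [1, -0.2, 0], "rot": [0, 0, 0], "fingers": 0.4}
    - {"delta_pos": [1, -0.2, 0], "rot": [0, 0, 0], "fingers": 0.4}
    - {"delta_pos": [1, -0.2, 0], "rot": [0, 0, 0], "fingers": 0.4}
    - {"delta_pos": [1, 0, 0], "rot": [0, 0, 0], "fingers": 0.4}
    - {"delta_pos": [0, 0, 0], "rot": [0, 0, 0], "fingers": 0.4}

```text
clock: 4.25
tcp_pos: [0.531, 0.235, 0.2103]
orientation: [-0.0, 0.814, 0.58, 0.0]
wrist_force: [0.5, 0.1, 0.3]
finger_gap: 0.0517
```

```bash
cat >> h.py <<'E'
def wrist(name):
    c=env.get_calibration("wrist");p,d=env.read_camera("wrist");cv2.imwrite(f"pics/{name}.png",p);np.savez(f"pics/{name}.npz",p=p,d=d,**c)
    s=env.get_state();print(round(s["clock"],2),s["tcp_pos"].round(4),s["orientation"].round(4)); return c,p,d
def pale(p):
    h=cv2.cvtColor(p,cv2.COLOR_BGR2HSV);H,S,V=[h[...,i].astype(int) for i in range(3)]
    m=((S>85)&(V>105)&(H>12)&(H<22)).astype(np.uint8); return cv2.morphologyEx(m,cv2.MORPH_OPEN,np.ones((3,3)))
E
python3 - <<'E'
from h import *
c,p,d=wrist("w2")
m=pale(p);m[330:]=0;rect(c,m,.052,3)
h=cv2.cvtColor(p,cv2.COLOR_BGR2HSV)
E
```

```text
4.3 [0.5306 0.2339 0.2104] [ 0.000e+00  8.144e-01  5.802e-01 -4.000e-04]
px [308. 103.] centre mm 548.4 305.9 size [152.6  27.3] long axis deg 70.8
```

View pics/w2.png

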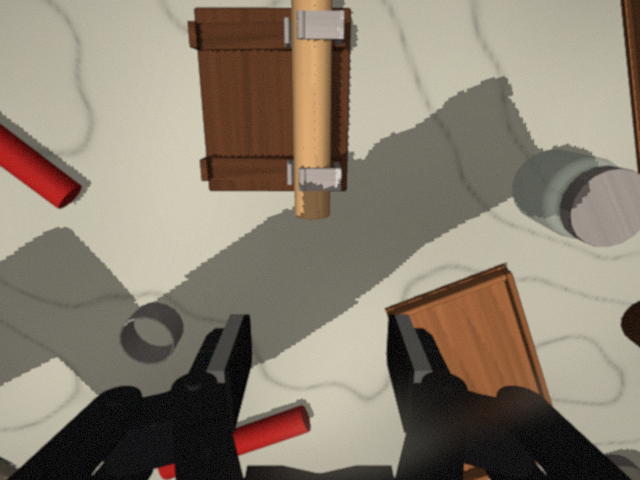

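The rod runs along columns 293–331. Its near end is at row 217, the clip lips are at (323,25) and (320,177), and the base's near edge is at row 190.

```bash
python3 - <<'E'
from h import *
f=np.load("pics/w2.npz");c={k:f[k] for k in("mtx","R","t")}
a=np.radians(70.8);ey=np.array([np.cos(a),np.sin(a)]);ex=np.array([ey[1],-ey[0]])
L=np.array([.5484,.3059]);T=env.get_state()["tcp_pos"][:2]
A=ray(c,(323,25),.072)[:2];B=ray(c,(320,177),.072)[:2]
print("clips",A,B,np.linalg.norm(A-B)); 
for n,q in(("mid clips",(A+B)/2),("base near R",ray(c,(347,190),.008)[:2]),("base near L",ray(c,(210,190),.008)[:2]),("rod end",ray(c,(312,217),.052)[:2]),("rodline",L)):
    print(n,q.round(4),"tool x/y from TCP mm",((q-T)@ey*1000).round(1),((q-T)@ex*1000).round(1))
E
```

```text
clips [0.57547912 0.35808818] [0.54184313 0.26629207] 0.09776453973357876
mid clips [0.5587 0.3122] tool x/y from TCP mm 83.2 0.8
base near R [0.5571 0.2372] tool x/y from TCP mm 11.9 23.9
base near L [0.4433 0.2765] tool x/y from TCP mm 11.6 -96.4
rod end [0.5245 0.2352] tool x/y from TCP mm -0.8 -6.2
rodline [0.5484 0.3059] tool x/y from TCP mm 73.9 -6.9
```

Holder middle is at tool (+83.5, -6.5) mm; clip spacing, base edge and rod end all agree to about 2 mm. I'll straddle the rod between the clips and descend.

Request:
arm_command:
  rows:
    - {"delta_pos": [0.835, -0.065, 0], "rot": [0, 0, 0], "fingers": 0.3}
    - {"delta_pos": [0.835, -0.065, 0], "rot": [0, 0, 0], "fingers": 0.3}
    - {"delta_pos": [0.835, -0.065, 0], "rot": [0, 0, 0], "fingers": 0.3}
    - {"delta_pos": [0.835, -0.065, 0], "rot": [0, 0, 0], "fingers": 0.3}
    - {"delta_pos": [0.835, -0.065, 0], "rot": [0, 0, 0], "fingers": 0.3}
    - {"delta_pos": [0, 0, 0], "rot": [0, 0, 0], "fingers": 0.3}
    - {"delta_pos": [0, 0, 1], "rot": [0, 0, 0], "fingers": 0.3}
    - {"delta_pos": [0, 0, 1], "rot": [0, 0, 0], "fingers": 0.3}
    - {"delta_pos": [0, 0, 1], "rot": [0, 0, 0], "fingers": 0.3}
    - {"delta_pos": [0, 0, 1], "rot": [0, 0, 0], "fingers": 0.3}
    - {"delta_pos": [0, 0, 1], "rot": [0, 0, 0], "fingers": 0.3}
    - {"delta_pos": [0, 0, 1], "rot": [0, 0, 0], "fingers": 0.3}
    - {"delta_pos": [0, 0, 0], "rot": [0, 0, 0], "fingers": 0.3}

```text
clock: 5.6
tcp_pos: [0.5495, 0.3125, 0.0878]
orientation: [-0.001, 0.815, 0.58, -0.003]
wrist_force: [-1.0, -0.2, 0.2]
finger_gap: 0.0601
```

Request:
arm_command:
  rows:
    - {"delta_pos": [0, 0, 0.6], "rot": [0, 0, 0], "fingers": 0.3}
    - {"delta_pos": [0, 0, 0.6], "rot": [0, 0, 0], "fingers": 0.3}
    - {"delta_pos": [0, 0, 0.6], "rot": [0, 0, 0], "fingers": 0.3}
    - {"delta_pos": [0, 0, 0.6], "rot": [0, 0, 0], "fingers": 0.3}
    - {"delta_pos": [0, 0, 0.6], "rot": [0, 0, 0], "fingers": 0.3}
    - {"delta_pos": [0, 0, 0.2], "rot": [0, 0, 0], "fingers": 0.3}
    - {"delta_pos": [0, 0, 0], "rot": [0, 0, 0], "fingers": 0.3}

```text
clock: 6.3
tcp_pos: [0.5511, 0.314, 0.0257]
orientation: [-0.0, 0.814, 0.58, -0.001]
wrist_force: [-0.4, -0.2, -0.8]
finger_gap: 0.0599
```

Request:
arm_command:
  rows:
    - {"delta_pos": [0, -0.5, 0], "rot": [0, 0, 0], "fingers": 0.3}
    - {"delta_pos": [0, -0.2, 0], "rot": [0, 0, 0], "fingers": 0.3}
    - {"delta_pos": [0, -0.2, 0], "rot": [0, 0, 0], "fingers": 0.3}
    - {"delta_pos": [0, -0.2, 0], "rot": [0, 0, 0], "fingers": 0.3}
    - {"delta_pos": [0, -0.2, 0], "rot": [0, 0, 0], "fingers": 0.3}

```text
clock: 6.8
tcp_pos: [0.5299, 0.3227, 0.0284]
orientation: [0.002, 0.814, 0.58, 0.002]
wrist_force: [5.2, -3.6, 2.1]
finger_gap: 0.0595
```

Request:
arm_command:
  rows:
    - {"delta_pos": [0, -0.2, 0], "rot": [0, 0, 0], "fingers": 0.3}
    - {"delta_pos": [0, -0.2, 0], "rot": [0, 0, 0], "fingers": 0.3}

```text
clock: 7.0
tcp_pos: [0.5235, 0.3248, 0.029]
orientation: [0.003, 0.815, 0.58, 0.003]
wrist_force: [7.1, -4.9, 6.0]
finger_gap: 0.0601
```

Request:
arm_command:
  rows:
    - {"delta_pos": [0, -0.2, 0], "rot": [0, 0, 0], "fingers": 0.3}
    - {"delta_pos": [0, -0.2, 0], "rot": [0, 0, 0], "fingers": 0.3}

```text
clock: 7.2
tcp_pos: [0.5162, 0.3275, 0.0294]
orientation: [0.003, 0.815, 0.58, 0.003]
wrist_force: [6.1, -6.3, 7.1]
finger_gap: 0.0598
```

Request:
arm_command:
  rows:
    - {"delta_pos": [0, -0.2, 0], "rot": [0, 0, 0], "fingers": 0.3}
    - {"delta_pos": [0, -0.2, 0], "rot": [0, 0, 0], "fingers": 0.3}

```text
clock: 7.4
tcp_pos: [0.5087, 0.3302, 0.0299]
orientation: [0.003, 0.815, 0.58, 0.003]
wrist_force: [3.9, -5.1, 9.1]
finger_gap: 0.0597
```

Request:
arm_command:
  rows:
    - {"delta_pos": [0, -0.2, 0], "rot": [0, 0, 0], "fingers": 0.3}
    - {"delta_pos": [0, -0.2, 0], "rot": [0, 0, 0], "fingers": 0.3}

```text
clock: 7.6
tcp_pos: [0.5002, 0.3332, 0.0298]
orientation: [0.002, 0.815, 0.58, 0.003]
wrist_force: [2.3, -4.7, 10.0]
finger_gap: 0.06
```

Request:
arm_command:
  rows:
    - {"delta_pos": [0, -0.2, 0], "rot": [0, 0, 0], "fingers": 0.3}
    - {"delta_pos": [0, -0.2, 0], "rot": [0, 0, 0], "fingers": 0.3}

```text
clock: 7.8
tcp_pos: [0.4925, 0.3359, 0.0306]
orientation: [0.002, 0.815, 0.58, 0.003]
wrist_force: [-0.5, -4.5, 15.5]
finger_gap: 0.0598
```

Request:
arm_command:
  rows:
    - {"delta_pos": [0, -0.2, 0], "rot": [0, 0, 0], "fingers": 0.3}
    - {"delta_pos": [0, -0.1, 0], "rot": [0, 0, 0], "fingers": 0.3}

```text
clock: 8.0
tcp_pos: [0.4844, 0.3384, 0.0297]
orientation: [0.0, 0.814, 0.58, 0.002]
wrist_force: [-3.1, -1.2, 10.8]
finger_gap: 0.0599
```

```bash
python3 - <<'E'
from h import *
c,p,d=wrist("w3"); p2,d2=env.read_camera("top")
m=pale(p2);m[:150]=0;m[260:]=0;m[:,240:]=0;m[:,:120]=0
rect(env.get_calibration("top"),m,.036,3)
cv2.imwrite("pics/c3.png",np.hstack([cv2.resize(p2[140:260,110:240],(400,400),interpolation=2),cv2.resize(p,(400,400))]))
E
```

```text
8.05 [0.4839 0.3386 0.0295] [0.     0.8141 0.5807 0.0015]
```

View pics/c3.png

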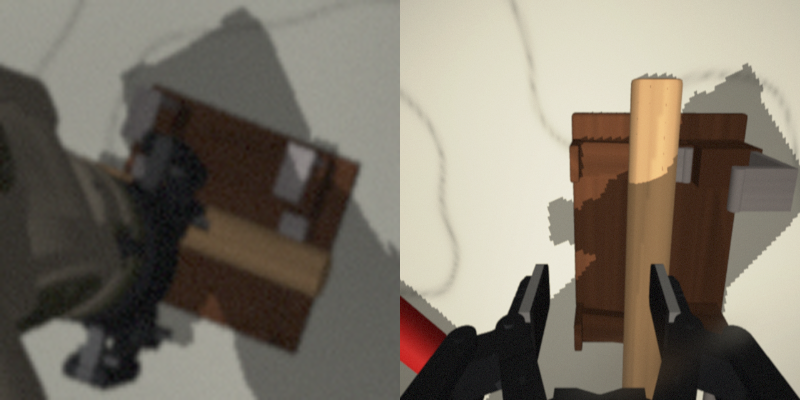

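The rod has come past the front jaws: the jaw pieces stand clear behind it and it lies over the ledge. There is an 11 N upward force on the tool, so I'll relieve that by backing off slightly.

Request:
arm_command:
  rows:
    - {"delta_pos": [0, 0.25, 0], "rot": [0, 0, 0], "fingers": 0.3}
    - {"delta_pos": [0, 0, 0], "rot": [0, 0, 0], "fingers": 0.3}
    - {"delta_pos": [0, 0, 0], "rot": [0, 0, 0], "fingers": 0.3}

```text
clock: 8.4
tcp_pos: [0.4903, 0.3365, 0.0305]
orientation: [0.001, 0.814, 0.58, 0.002]
wrist_force: [-2.3, -3.4, 16.1]
finger_gap: 0.0596
```

```bash
python3 - <<'E'
from h import *
c,p,d=wrist("w4");m=pale(p);m[420:]=0
# rod axis from depth cloud, top half visible only
K=c["mtx"];v,u=np.nonzero(m);z=d[v,u];P=np.c_[(u-K[0,2])/K[0,0]*z,(v-K[1,2])/K[1,1]*z,z];W=(P-c["t"])@c["R"];W=W[(z>0)]
print(len(W)); s=W[:,1].argsort();W=W[s]
a=np.radians(70.8);ey=np.array([np.cos(a),np.sin(a)]);ex=np.array([ey[1],-ey[0]]);O=np.array([.5510,.3137])
hx=(W[:,:2]-O)@ex*1000;hy=(W[:,:2]-O)@ey*1000
for lo in range(-20,100,15):
    k=(hy>lo)&(hy<lo+15)
    if k.sum()>50: print(lo,np.percentile(hx[k],[3,50,97]).round(1),"top z",np.percentile(W[k,2],97).round(4))
print(hy.max())
E
```

```text
8.45 [0.4903 0.3365 0.0305] [0.0012 0.8144 0.5803 0.0025]
21706
-20 [-50.8 -43.1 -34.6] top z 0.0574
-5 [-50.8 -43.8 -36.3] top z 0.0574
10 [-50.6 -40.1 -26.6] top z 0.0571
25 [-50.6 -39.9 -26.5] top z 0.0572
40 [-51.1 -40.1 -26.4] top z 0.0572
55 [-51.2 -40.1 -26.1] top z 0.0572
70 [-51.1 -40.2 -26.5] top z 0.0571
85 [-50.7 -39.3 -26.1] top z 0.0569
89.48127065001849
```

```bash
python3 - <<'E'
from h import *
f=np.load("pics/w4.npz");c={k:f[k] for k in("mtx","R","t")};p,d=f["p"],f["d"]
a=np.radians(70.8);ey=np.array([np.cos(a),np.sin(a)]);ex=np.array([ey[1],-ey[0]]);O=np.array([.5510,.3137])
K=c["mtx"];v,u=np.mgrid[:480,:640];P=np.stack([(u-K[0,2])/K[0,0]*d,(v-K[1,2])/K[1,1]*d,d],-1);W=(P-c["t"])@c["R"]
for r in(150,300,330,360,390):
    print(r,[(x,round(float((W[r,x,:2]-O)@ex*1000)),round(float((W[r,x,:2]-O)@ey*1000)),round(float(W[r,x,2]*1000))) for x in range(180,620,20)])
E
```

```text
150 [(180, -129, 65, -1), (200, -119, 66, 1), (220, -110, 65, -1), (240, -101, 65, 0), (260, -91, 66, 7), (280, -82, 66, 8), (300, -74, 66, 8), (320, -65, 66, 8), (340, -57, 66, 8), (360, -52, 70, 45), (380, -46, 71, 53), (400, -40, 72, 56), (420, -34, 72, 56), (440, -13, 66, 8), (460, -5, 67, 8), (480, 4, 67, 9), (500, 12, 67, 9), (520, 22, 66, 7), (540, 35, 66, 0), (560, 44, 66, -1), (580, 52, 66, 1), (600, 62, 66, 0)]
300 [(180, -136, -9, 0), (200, -126, -9, 0), (220, -116, -10, 0), (240, -105, -9, 1), (260, -95, -9, 0), (280, -84, -5, 8), (300, -75, -6, 7), (320, -65, -6, 8), (340, -55, -6, 8), (360, -50, 15, 50), (380, -43, 18, 55), (400, -36, 18, 56), (420, -28, 17, 53), (440, -6, -6, 8), (460, 4, -6, 8), (480, 14, -6, 7), (500, 23, -5, 8), (520, 36, -9, 1), (540, 47, -9, 0), (560, 57, -9, 1), (580, 68, -9, 0), (600, 78, -9, 1)]
330 [(180, -138, -26, 0), (200, -127, -27, 0), (220, -99, 13, 69), (240, -106, -26, 0), (260, -96, -27, 0), (280, -85, -22, 8), (300, -75, -21, 9), (320, -65, -22, 8), (340, -55, -22, 8), (360, -50, 2, 50), (380, -43, 5, 55), (400, -36, 7, 58), (420, -3
[... 375 characters left out ...]
 -49, -11, 51), (380, -67, 86, 194), (400, -36, -3, 62), (420, -36, 13, 86), (440, -30, 14, 87), (460, 8, -40, 7), (480, 17, -39, 9), (500, 28, -40, 7), (520, 43, -45, 1), (540, 53, -45, 0), (560, 64, -45, 0), (580, 75, -45, 0), (600, 86, -45, 0)]
390 [(180, -102, 15, 103), (200, -97, 15, 102), (220, -96, 3, 87), (240, -109, -64, 0), (260, -98, -64, 1), (280, -85, -49, 19), (300, -75, -47, 22), (320, -65, -47, 22), (340, -55, -46, 23), (360, -49, -25, 50), (380, -42, -21, 56), (400, -34, -21, 56), (420, -36, 6, 90), (440, -34, 15, 102), (460, -30, 16, 104), (480, -24, 15, 102), (500, 19, -40, 31), (520, 46, -64, 0), (540, 57, -64, 0), (560, 68, -65, 0), (580, 79, -64, 0), (600, 91, -65, -1)]
```

View pics/w4.png

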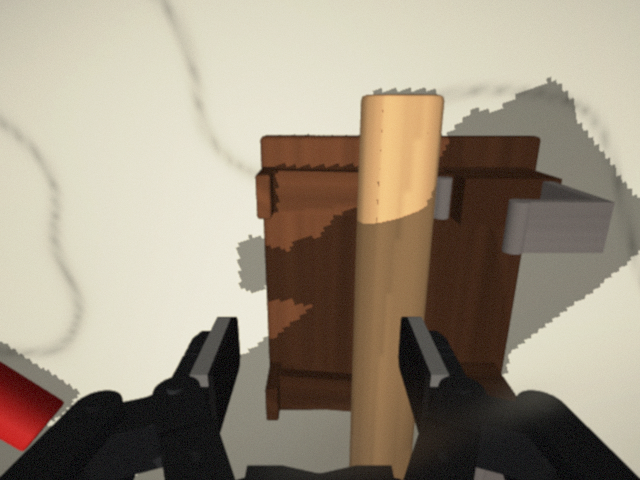

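```bash
python3 - <<'E'
from h import *
f=np.load("pics/w4.npz");c={k:f[k] for k in("mtx","R","t")};p,d=f["p"],f["d"]
a=np.radians(70.8);ey=np.array([np.cos(a),np.sin(a)]);ex=np.array([ey[1],-ey[0]]);O=np.array([.5510,.3137])
K=c["mtx"];v,u=np.mgrid[:480,:640];P=np.stack([(u-K[0,2])/K[0,0]*d,(v-K[1,2])/K[1,1]*d,d],-1);W=(P-c["t"])@c["R"]
for cols in((212,218,224,230,236),(401,404,408,414,420)):
  for r in(314,318,320,324,328,334,344):
    print(r,[(x,*[round(float(q)) for q in((W[r,x,:2]-O)@ex*1000,(W[r,x,:2]-O)@ey*1000,W[r,x,2]*1000)]) for x in cols])
E
```

```text
314 [(212, -120, -17, 1), (218, -117, -18, 0), (224, -114, -17, 0), (230, -111, -17, 1), (236, -108, -17, 0)]
318 [(212, -121, -20, 0), (218, -102, 13, 60), (224, -100, 13, 60), (230, -97, 14, 61), (236, -96, 11, 57)]
320 [(212, -121, -21, 0), (218, -101, 13, 62), (224, -99, 13, 62), (230, -97, 13, 62), (236, -96, 11, 57)]
324 [(212, -121, -23, 0), (218, -101, 14, 65), (224, -98, 14, 66), (230, -96, 14, 65), (236, -96, 10, 58)]
328 [(212, -102, 13, 67), (218, -100, 14, 68), (224, -98, 13, 67), (230, -96, 14, 68), (236, -96, 8, 59)]
334 [(212, -101, 13, 71), (218, -99, 14, 72), (224, -97, 14, 72), (230, -96, 11, 68), (236, -96, 6, 59)]
344 [(212, -100, 14, 78), (218, -98, 14, 78), (224, -96, 14, 79), (230, -96, 9, 70), (236, -96, 3, 60)]
314 [(401, -36, 13, 56), (404, -35, 13, 56), (408, -33, 13, 56), (414, -30, 11, 54), (420, -28, 11, 53)]
318 [(401, -36, 12, 58), (404, -36, 14, 61), (408, -34, 13, 60), (414, -32, 15, 63), (420, -30, 13, 60)]
320 [(401, -36, 11, 58), (404, -36, 14, 62), (408, -34, 14, 62), (414, -32, 14, 63), (420, -30, 14, 62)]
324 [(401, -36, 10, 59), (404, -36, 13, 64), (408, -35, 13, 65), (414, -33, 13, 65), (420, -31, 13, 65)]
328 [(401, -36, 8, 58), (404, -36, 11, 64), (408, -36, 14, 68), (414, -34, 14, 68), (420, -32, 14, 68)]
334 [(401, -36, 7, 61), (404, -36, 9, 64), (408, -36, 13, 70), (414, -35, 14, 73), (420, -32, 13, 71)]
344 [(401, -36, 3, 61), (404, -36, 6, 65), (408, -36, 10, 72), (414, -36, 13, 77), (420, -34, 14, 78)]
```

The depth readings show the problem. At this opening the real fingertips are at z≈0.057, far above the TCP height. The rear tip therefore pushed the rod's upper side and now presses on its top, with the rod at x≈-39, z≈43 on the jaws, not yet dropped. I'll lift so it springs back to its seat, then measure tip height against closure before pushing lower.

Request:
arm_command:
  rows:
    - {"delta_pos": [0, 0.2, -0.3], "rot": [0, 0, 0], "fingers": 0.3}
    - {"delta_pos": [0, 0.2, -0.5], "rot": [0, 0, 0], "fingers": 0.3}
    - {"delta_pos": [0, 0, -1], "rot": [0, 0, 0], "fingers": 0.3}
    - {"delta_pos": [0, 0, -1], "rot": [0, 0, 0], "fingers": 0.3}
    - {"delta_pos": [0, 0, 0], "rot": [0, 0, 0], "fingers": 0.6}
    - {"delta_pos": [0, 0, 0], "rot": [0, 0, 0], "fingers": 0.6}
    - {"delta_pos": [0, 0, 0], "rot": [0, 0, 0], "fingers": 0.6}
    - {"delta_pos": [0, 0, 0], "rot": [0, 0, 0], "fingers": 0.6}

```text
clock: 9.25
tcp_pos: [0.4952, 0.3331, 0.0816]
orientation: [-0.0, 0.814, 0.58, -0.001]
wrist_force: [0.5, 0.3, 0.9]
finger_gap: 0.0343
```

```bash
cat >> h.py <<'E'
a=np.radians(70.8);ey=np.array([np.cos(a),np.sin(a)]);ex=np.array([ey[1],-ey[0]]);O=np.array([.5510,.3137])
def cloud(c,d):
    K=c["mtx"];v,u=np.mgrid[:480,:640];P=np.stack([(u-K[0,2])/K[0,0]*d,(v-K[1,2])/K[1,1]*d,d],-1);W=(P-c["t"])@c["R"]
    return np.stack([(W[...,:2]-O)@ex*1000,(W[...,:2]-O)@ey*1000,W[...,2]*1000],-1)   # holder frame, mm
def tips(name):
    c,p,d=wrist(name);C=cloud(c,d);s=env.get_state();T=s["tcp_pos"];tx=(T[:2]-O)@ex*1000;ty=(T[:2]-O)@ey*1000
    dark=(p.max(2)<110)&(abs(C[...,1]-ty)<25)&(abs(C[...,0]-tx)<65)&(C[...,2]<T[2]*1000+80)&(C[...,2]>T[2]*1000-15)&(d>0)
    q=C[dark];print("gap",round(s["finger_gap"],4),"tcp holder",round(tx,1),round(ty,1),round(T[2]*1000,1),"lowest z",np.percentile(q[:,2],[0.5,2,10]).round(1),"F",s["wrist_force"].round(1))
    m=pale(p)>0;m[430:]=0;m&=(d>0)&(C[...,2]>20)&(C[...,2]<80);r=C[m]
    for lo in(-85,-60,-35,-10,15,40,65):
        k=(r[:,1]>lo)&(r[:,1]<lo+25)
        if k.sum()>80: print(" rod hy",lo,"x",np.percentile(r[k,0],[2,98]).round(1),"top",np.percentile(r[k,2],95).round(1))
E
python3 -c "
from h import *
tips('w5')"
```

```text
9.3 [0.4953 0.3332 0.0817] [-1.000e-04  8.143e-01  5.805e-01 -1.000e-03]
gap 0.0344 tcp holder -59.0 0.1 81.7 lowest z [106.6 110.5 123. ] F [0.6 0.4 0.2]
 rod hy -85 x [-84.  -60.2] top 49.3
 rod hy -60 x [-83.4 -60.3] top 49.2
 rod hy -35 x [-84.3 -60.3] top 49.3
 rod hy -10 x [-84.  -59.9] top 49.2
 rod hy 15 x [-84.4 -59. ] top 49.3
 rod hy 40 x [-84.6 -59. ] top 49.3
 rod hy 65 x [-84.3 -59.1] top 49.3
```

Request:
arm_command:
  rows:
    - {"delta_pos": [0, 0, 0], "rot": [0, 0, 0], "fingers": 1}
    - {"delta_pos": [0, 0, 0], "rot": [0, 0, 0], "fingers": 1}
    - {"delta_pos": [0, 0, 0], "rot": [0, 0, 0], "fingers": 1}
    - {"delta_pos": [0, 0, 0], "rot": [0, 0, 0], "fingers": 1}
    - {"delta_pos": [0, 0, 0], "rot": [0, 0, 0], "fingers": 1}

```text
clock: 9.8
tcp_pos: [0.496, 0.3335, 0.0828]
orientation: [0.0, 0.814, 0.58, -0.0]
wrist_force: [-0.8, -0.4, -1.2]
finger_gap: 0.0002
```

```bash
python3 -c "
from h import *
tips('w6')"
```

```text
9.85 [0.496  0.3335 0.0829] [ 1.000e-04  8.143e-01  5.805e-01 -0.000e+00]
gap -0.0003 tcp holder -58.4 0.6 82.9 lowest z [109.6 113.3 126.9] F [0.5 0.9 0.3]
 rod hy -35 x [-84.9 -60.7] top 49.3
 rod hy -10 x [-83.9 -60.1] top 49.3
 rod hy 15 x [-84.4 -59.2] top 49.3
 rod hy 40 x [-84.6 -59.2] top 49.2
 rod hy 65 x [-84.2 -58.9] top 49.3
```

View pics/w6.png

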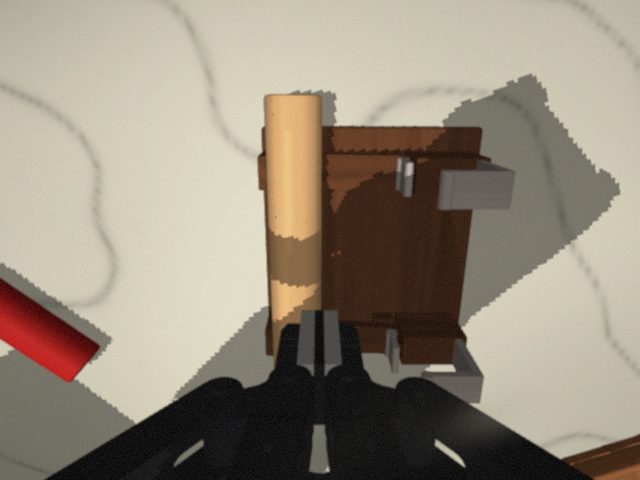

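The rod did go over: it now lies straight on the ledge (centre x≈-71.5, top z 49.3, so middle z≈35), and both front jaws have sprung back up. Now I'll check the actual tip height when shut, before grasping.

```bash
python3 - <<'E'
from h import *
for n in("w5","w6"):
    f=np.load(f"pics/{n}.npz");C=cloud(f,f["d"])
    for u in((280,290,345,352) if n=="w5" else (305,312,328,335)):
        print(n,u,[(r,*C[r,u].round().astype(int).tolist()) for r in range(304,350,5)])
E
```

```text
w5 280 [(304, -80, -16, 47), (309, -80, -19, 47), (314, -80, -22, 46), (319, -81, -25, 46), (324, -81, -28, 46), (329, -81, -31, 46), (334, -81, -34, 45), (339, -81, -38, 45), (344, -81, -41, 45), (349, -81, -44, 45)]
w5 290 [(304, -75, -15, 49), (309, -75, -18, 49), (314, -75, -21, 48), (319, -75, -23, 49), (324, -75, -27, 48), (329, -75, -29, 49), (334, -75, -33, 48), (339, -75, -36, 48), (344, -75, -39, 48), (349, -75, -42, 48)]
w5 345 [(304, -44, -36, 8), (309, -43, -39, 8), (314, -43, -43, 7), (319, -43, -46, 8), (324, -44, -41, 23), (329, -44, -44, 24), (334, -44, -47, 24), (339, -44, -51, 24), (344, -44, -54, 23), (349, -44, -57, 24)]
w5 352 [(304, -39, -35, 8), (309, -39, -39, 8), (314, -39, -42, 8), (319, -39, -46, 8), (324, -40, -41, 24), (329, -40, -43, 25), (334, -40, -47, 25), (339, -40, -50, 25), (344, -40, -53, 25), (349, -40, -57, 25)]
w6 305 [(304, -66, -16, 46), (309, -66, -18, 48), (314, -64, 12, 110), (319, -64, 13, 115), (324, -64, 12, 117), (329, -64, 13, 121), (334, -64, 13, 125), (339, -64, 13, 128), (344, -64, 12, 130), (349, -64, 13, 133)]
w6 312 [(304, -63, -16, 46), (309, -63, -19, 46), (314, -62, 13, 111), (319, -62, 13, 114), (324, -62, 13, 118), (329, -62, 13, 121), (334, -61, 13, 124), (339, -61, 13, 128), (344, -59, 86, 246), (349, -61, 13, 133)]
w6 328 [(304, -53, -35, 9), (309, -53, -39, 7), (314, -56, 13, 110), (319, -56, 13, 114), (324, -56, 13, 118), (329, -56, 12, 119), (334, -56, 13, 124), (339, -56, 13, 127), (344, -56, 13, 130), (349, -56, 13, 133)]
w6 335 [(304, -49, -35, 8), (309, -49, -39, 8), (314, -53, 13, 111), (319, -54, 13, 114), (324, -54, 13, 117), (329, -54, 13, 121), (334, -54, 13, 124), (339, -54, 13, 127), (344, -54, 13, 130), (349, -54, 13, 133)]
```

The camera and the contact agree: the real fingertips sit about 26 mm above the reported TCP, despite the stated geometry. I'll use the measured tip, centre on the rod (tool y -13.4 mm), open and descend in stages while watching force.

Request:
arm_command:
  rows:
    - {"delta_pos": [0.1, -0.67, 0], "rot": [0, 0, 0], "fingers": 0.25}
    - {"delta_pos": [0, 0, 0], "rot": [0, 0, 0], "fingers": 0.25}
    - {"delta_pos": [0, 0, 0], "rot": [0, 0, 0], "fingers": 0.25}
    - {"delta_pos": [0, 0, 0], "rot": [0, 0, 0], "fingers": 0.25}
    - {"delta_pos": [0, 0, 0.5], "rot": [0, 0, 0], "fingers": 0.25}
    - {"delta_pos": [0, 0, 0.8], "rot": [0, 0, 0], "fingers": 0.25}
    - {"delta_pos": [0, 0, 0.8], "rot": [0, 0, 0], "fingers": 0.25}
    - {"delta_pos": [0, 0, 0.8], "rot": [0, 0, 0], "fingers": 0.25}
    - {"delta_pos": [0, 0, 0], "rot": [0, 0, 0], "fingers": 0.25}
    - {"delta_pos": [0, 0, 0], "rot": [0, 0, 0], "fingers": 0.25}

```text
clock: 10.85
tcp_pos: [0.4837, 0.3394, 0.0243]
orientation: [-0.0, 0.814, 0.58, -0.001]
wrist_force: [0.0, -0.0, -0.4]
finger_gap: 0.064
```

```bash
python3 - <<'E'
from h import *
tips('w7')
f=np.load("pics/w7.npz");C=cloud(f,f["d"])
near=(abs(C[...,1]-13)<4)&(C[...,2]>5)&(C[...,2]<120)&(abs(C[...,0]+72)<60)&(abs(C[...,0]+72)>20)
near[:300]=0
for n,k in(("front",C[...,0]<-72),("rear",C[...,0]>-72)):
    q=C[near&k];print(n,len(q),q.min(0).round(),q.max(0).round(),np.percentile(q[:,2],1))
E
```

```text
10.9 [0.4843 0.3398 0.0251] [0.000e+00 8.143e-01 5.804e-01 1.000e-04]
gap 0.0641 tcp holder -71.6 2.7 25.1 lowest z [37.4 51.6 63.4] F [-0.3 -0.2  0.1]
 rod hy -60 x [-84.5 -59.4] top 49.0
 rod hy -35 x [-84.3 -59.8] top 49.2
 rod hy -10 x [-84.3 -59.5] top 49.2
 rod hy 15 x [-84.6 -59.3] top 49.2
 rod hy 40 x [-84.9 -59.1] top 49.2
 rod hy 65 x [-84.6 -59.1] top 49.3
front 9460 [-132.    9.   50.] [-100.   17.  120.] 56.8616189257415
rear 9941 [-45.   9.  50.] [-12.  17. 120.] 56.95777952837703
```

Tips are at about z 51 with TCP at 25, confirming the offset. The rod is centred between the pads; I'll continue down.

Request:
arm_command:
  rows:
    - {"delta_pos": [0, 0, 0.4], "rot": [0, 0, 0], "fingers": 0.25}
    - {"delta_pos": [0, 0, 0.4], "rot": [0, 0, 0], "fingers": 0.25}
    - {"delta_pos": [0, 0, 0], "rot": [0, 0, 0], "fingers": 0.25}

```text
clock: 11.2
tcp_pos: [0.4832, 0.3393, 0.0077]
orientation: [-0.0, 0.814, 0.58, -0.001]
wrist_force: [-0.2, -0.3, -0.7]
finger_gap: 0.0642
```

Request:
arm_command:
  rows:
    - {"delta_pos": [0, 0, 0.2], "rot": [0, 0, 0], "fingers": 0.25}
    - {"delta_pos": [0, 0, 0.2], "rot": [0, 0, 0], "fingers": 0.25}
    - {"delta_pos": [0, 0, 0], "rot": [0, 0, 0], "fingers": 0.25}

```text
clock: 11.5
tcp_pos: [0.4836, 0.3396, 0.0002]
orientation: [-0.0, 0.814, 0.58, -0.0]
wrist_force: [0.8, 0.1, 0.2]
finger_gap: 0.0639
```

```bash
python3 - <<'E'
from h import *
tips('w8')
f=np.load("pics/w8.npz");C=cloud(f,f["d"])
near=(abs(C[...,1]-14)<5)&(C[...,2]>12)&(C[...,2]<120)&(abs(C[...,0]+72)<60)&(abs(C[...,0]+72)>20)
near[:300]=0
for n,k in(("front",C[...,0]<-72),("rear",C[...,0]>-72)):
    q=C[near&k];print(n,len(q),q.min(0).round(),q.max(0).round(),np.percentile(q[:,2],1))
E
```

```text
11.55 [0.4838 0.3396 0.0005] [ 0.000e+00  8.143e-01  5.805e-01 -3.000e-04]
gap 0.0641 tcp holder -72.0 2.4 0.5 lowest z [6.7 7.1 7.7] F [-0.6  0.1 -0.3]
 rod hy -35 x [-84.1 -60.1] top 49.1
 rod hy -10 x [-84.  -59.8] top 49.1
 rod hy 15 x [-84.4 -59.4] top 49.2
 rod hy 40 x [-84.7 -59.2] top 49.2
 rod hy 65 x [-84.5 -59.2] top 49.3
front 9982 [-132.    9.   26.] [-93.  19. 101.] 32.815462158524
rear 10721 [-50.   9.  26.] [-12.  19. 101.] 33.25668288409127
```

Request:
arm_command:
  rows:
    - {"delta_pos": [0, 0, 0.2], "rot": [0, 0, 0], "fingers": 0.25}
    - {"delta_pos": [0, 0, 0.05], "rot": [0, 0, 0], "fingers": 0.25}
    - {"delta_pos": [0, 0, 0], "rot": [0, 0, 0], "fingers": 0.5}
    - {"delta_pos": [0, 0, 0], "rot": [0, 0, 0], "fingers": 0.6}
    - {"delta_pos": [0, 0, 0], "rot": [0, 0, 0], "fingers": 0.8}
    - {"delta_pos": [0, 0, 0], "rot": [0, 0, 0], "fingers": 1}
    - {"delta_pos": [0, 0, 0], "rot": [0, 0, 0], "fingers": 1}
    - {"delta_pos": [0, 0, 0], "rot": [0, 0, 0], "fingers": 1}
  squeeze: 35

```text
clock: 12.35
tcp_pos: [0.4847, 0.3398, -0.0038]
orientation: [0.0, 0.814, 0.58, 0.001]
wrist_force: [3.1, -0.0, 1.2]
finger_gap: 0.0269
```

Gripped at 27 mm. Lifting.

Request:
arm_command:
  rows:
    - {"delta_pos": [0, 0, -0.3], "rot": [0, 0, 0], "fingers": 1}
    - {"delta_pos": [0, 0, -0.5], "rot": [0, 0, 0], "fingers": 1}
    - {"delta_pos": [0, 0, -0.8], "rot": [0, 0, 0], "fingers": 1}
    - {"delta_pos": [0, 0, -0.8], "rot": [0, 0, 0], "fingers": 1}
    - {"delta_pos": [0, 0, -0.8], "rot": [0, 0, 0], "fingers": 1}
    - {"delta_pos": [0, 0, -0.8], "rot": [0, 0, 0], "fingers": 1}
    - {"delta_pos": [0, 0, 0], "rot": [0, 0, 0], "fingers": 1}
    - {"delta_pos": [0, 0, 0], "rot": [0, 0, 0], "fingers": 1}

```text
clock: 13.15
tcp_pos: [0.4839, 0.3399, 0.0762]
orientation: [-0.0, 0.814, 0.581, 0.0]
wrist_force: [-0.6, 0.6, -1.1]
finger_gap: 0.0268
```

```bash
python3 - <<'E'
from h import *
c,p,d=wrist("w9");C=cloud(c,d);s=env.get_state();print(s["finger_gap"],s["wrist_force"].round(1))
m=pale(p)>0;m[430:]=0;m&=(d>0)&(C[...,2]>60);r=C[m]
for lo in range(-60,100,20):
    k=(r[:,1]>lo)&(r[:,1]<lo+20)
    if k.sum()>60: print(lo,np.percentile(r[k,0],[2,98]).round(1),"top",np.percentile(r[k,2],95).round(1))
print("end hy",np.percentile(r[:,1],99.9),"tcp holder",((s["tcp_pos"][:2]-O)@ex*1000).round(1),((s["tcp_pos"][:2]-O)@ey*1000).round(1),s["tcp_pos"][2])
p2,d2=env.read_camera("top");c2=env.get_calibration("top");h=cv2.cvtColor(p2,cv2.COLOR_BGR2HSV)
roi=np.zeros((480,640),bool);roi[115:195,280:412]=1
rect(c2,roi&(h[...,1]>80),.022)
E
```

```text
13.2 [0.4834 0.3397 0.0754] [-1.000e-04  8.142e-01  5.805e-01 -4.000e-04]
0.026927742365906723 [-0.7 -0.4 -1.6]
-20 [-84.3 -61.8] top 129.1
0 [-84.3 -61.7] top 129.2
20 [-85.3 -61.5] top 129.2
40 [-85.4 -60.4] top 129.3
60 [-85.4 -60.2] top 129.3
80 [-85.4 -60.3] top 129.3
end hy 88.33487988255924 tcp holder -72.4 2.3 0.07544490454594165
px [345. 155.] centre mm 620.9 -1.2 size [120.1 228.3] long axis deg 94.2
```

Request:
arm_command:
  rows:
    - {"delta_pos": [0, 0, -1], "rot": [0, 0, 0], "fingers": 1}
    - {"delta_pos": [0, 0, -1], "rot": [0, 0, 0], "fingers": 1}
    - {"delta_pos": [0, 0, -1], "rot": [0, 0, 0], "fingers": 1}
    - {"delta_pos": [-0.868, 0.754, 0], "rot": [0, 0, 0], "fingers": 1}
    - {"delta_pos": [-0.868, 0.754, 0], "rot": [0, 0, 0], "fingers": 1}
    - {"delta_pos": [-0.868, 0.754, 0], "rot": [0, 0, 0], "fingers": 1}
    - {"delta_pos": [-0.868, 0.754, 0], "rot": [0, 0, 0], "fingers": 1}
    - {"delta_pos": [-0.868, 0.754, 0], "rot": [0, 0, 0], "fingers": 1}
    - {"delta_pos": [-0.868, 0.754, 0], "rot": [0, 0, 0], "fingers": 1}
    - {"delta_pos": [-0.868, 0.754, 0], "rot": [0, 0, 0], "fingers": 1}
    - {"delta_pos": [-0.868, 0.754, 0], "rot": [0, 0, 0], "fingers": 1}
    - {"delta_pos": [-0.868, 0.754, 0], "rot": [0, 0, 0], "fingers": 1}
    - {"delta_pos": [-0.868, 0.754, 0], "rot": [0, 0, 0], "fingers": 1}
    - {"delta_pos": [-0.868, 0.754, 0], "rot": [0, 0, 0], "fingers": 1}
    - {"delta_pos": [-0.868, 0.754, 0], "rot": [0, 0, 0], "fingers": 1}
    - {"delta_pos": [-0.868, 0.754, 0], "rot": [0, 0, 0], "fingers": 1}
    - {"delta_pos": [-0.868, 0.754, 0], "rot": [0, 0, 0], "fingers": 1}
    - {"delta_pos": [-0.868, 0.754, 0], "rot": [0, 0, 0], "fingers": 1}
    - {"delta_pos": [-0.868, 0.754, 0], "rot": [0, 0, 0], "fingers": 1}

```text
clock: 15.15
tcp_pos: [0.621, -0.0023, 0.1345]
orientation: [-0.001, 0.814, 0.58, -0.001]
wrist_force: [-0.1, -0.1, -1.2]
finger_gap: 0.027
```

Request:
arm_command:
  rows:
    - {"delta_pos": [0, 0, 0], "rot": [0, 0, -0.0215], "fingers": 1}
    - {"delta_pos": [0, 0, 0], "rot": [0, 0, -0.0215], "fingers": 1}
    - {"delta_pos": [0, 0, 0], "rot": [0, 0, -0.0215], "fingers": 1}
    - {"delta_pos": [0, 0, 0], "rot": [0, 0, 0], "fingers": 1}
    - {"delta_pos": [0, 0, 0], "rot": [0, 0, 0], "fingers": 1}

```text
clock: 15.65
tcp_pos: [0.621, -0.0014, 0.135]
orientation: [-0.001, 0.682, 0.731, -0.0]
wrist_force: [0.9, 0.3, -0.6]
finger_gap: 0.0266
```

```bash
python3 - <<'E'
from h import *
c,p,d=wrist("w10");s=env.get_state();print(s["finger_gap"],s["wrist_force"].round(1),s["joint_pos"].round(2))
E
```

```text
15.7 [ 0.6211 -0.0014  0.1352] [-5.000e-04  6.818e-01  7.316e-01 -4.000e-04]
0.02670534753885903 [-0.5 -0.4 -0.4] [-0.13  0.43  0.03  1.17 -0.    1.37]
```

View pics/w10.png

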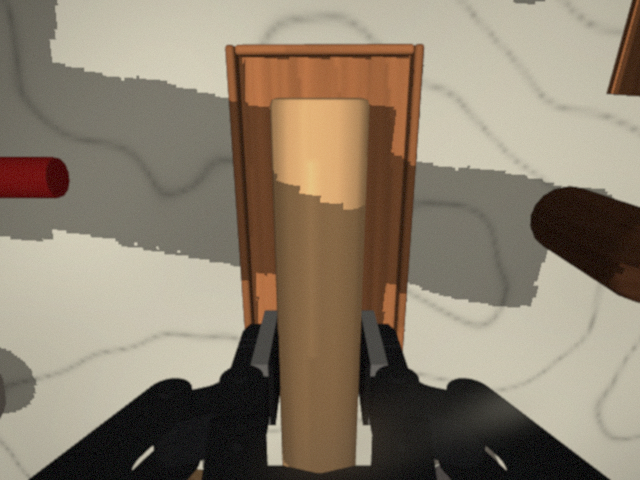

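The rod is held level and parallel over the tray, centred (rod cols 272–368, tray 228–422). Lowering, with the last centimetre slow.

Request:
arm_command:
  rows:
    - {"delta_pos": [0, 0, 0.8], "rot": [0, 0, 0], "fingers": 1}
    - {"delta_pos": [0, 0, 1], "rot": [0, 0, 0], "fingers": 1}
    - {"delta_pos": [0, 0, 1], "rot": [0, 0, 0], "fingers": 1}
    - {"delta_pos": [0, 0, 1], "rot": [0, 0, 0], "fingers": 1}
    - {"delta_pos": [0, 0, 1], "rot": [0, 0, 0], "fingers": 1}
    - {"delta_pos": [0, 0, 1], "rot": [0, 0, 0], "fingers": 1}
    - {"delta_pos": [0, 0, 0.6], "rot": [0, 0, 0], "fingers": 1}
    - {"delta_pos": [0, 0, 0.5], "rot": [0, 0, 0], "fingers": 1}
    - {"delta_pos": [0, 0, 0.3], "rot": [0, 0, 0], "fingers": 1}
    - {"delta_pos": [0, 0, 0], "rot": [0, 0, 0], "fingers": 1}
    - {"delta_pos": [0, 0, 0], "rot": [0, 0, 0], "fingers": 1}

```text
clock: 16.8
tcp_pos: [0.622, -0.0016, -0.0075]
orientation: [0.0, 0.681, 0.732, 0.0]
wrist_force: [1.0, -0.5, -0.9]
finger_gap: 0.0269
```

Request:
arm_command:
  rows:
    - {"delta_pos": [0, 0, 0.1], "rot": [0, 0, 0], "fingers": 1}
    - {"delta_pos": [0, 0, 0.1], "rot": [0, 0, 0], "fingers": 1}
    - {"delta_pos": [0, 0, 0], "rot": [0, 0, 0], "fingers": 1}
    - {"delta_pos": [0, 0, 0], "rot": [0, 0, 0], "fingers": 1}

```text
clock: 17.2
tcp_pos: [0.6216, -0.0015, -0.012]
orientation: [0.0, 0.681, 0.732, 0.0]
wrist_force: [-0.1, -0.4, -0.9]
finger_gap: 0.0269
```

```bash
python3 - <<'E'
from h import *
c,p,d=wrist("w11");C=cloud(c,d);s=env.get_state();print(s["finger_gap"],s["wrist_force"].round(1))
m=pale(p)>0;m[300:]=0;m&=(d>0);print("rod top pct",np.percentile(C[m][:,2],[50,90,97]).round(1))
E
```

```text
17.25 [ 0.6216 -0.0015 -0.012 ] [1.000e-04 6.808e-01 7.325e-01 0.000e+00]
0.026508463802085307 [ 0.9  0.2 -1. ]
rod top pct [38.7 40.7 41.2]
```

The rod's top is at 41 mm and should be at 34 when resting, so 7 mm to go.

Request:
arm_command:
  rows:
    - {"delta_pos": [0, 0, 0.1], "rot": [0, 0, 0], "fingers": 1}
    - {"delta_pos": [0, 0, 0.1], "rot": [0, 0, 0], "fingers": 1}
    - {"delta_pos": [0, 0, 0.075], "rot": [0, 0, 0], "fingers": 1}
    - {"delta_pos": [0, 0, 0], "rot": [0, 0, 0], "fingers": 1}
    - {"delta_pos": [0, 0, 0], "rot": [0, 0, 0], "fingers": 1}

```text
clock: 17.75
tcp_pos: [0.6219, -0.0015, -0.0146]
orientation: [0.001, 0.681, 0.733, 0.0]
wrist_force: [-6.3, 0.3, 17.9]
finger_gap: 0.0269
```

Request:
arm_command:
  rows:
    - {"delta_pos": [0, 0, 0.05], "rot": [0, 0, 0], "fingers": 1}
    - {"delta_pos": [0, 0, 0], "rot": [0, 0, 0], "fingers": 1}

```text
clock: 17.95
tcp_pos: [0.6219, -0.0015, -0.0146]
orientation: [0.001, 0.681, 0.733, 0.001]
wrist_force: [-8.9, 1.3, 25.9]
finger_gap: 0.0265
```

Request:
arm_command:
  rows:
    - {"delta_pos": [0, 0, 0.05], "rot": [0, 0, 0], "fingers": 1}
    - {"delta_pos": [0, 0, 0], "rot": [0, 0, 0], "fingers": 1}

```text
clock: 18.15
tcp_pos: [0.622, -0.0015, -0.0146]
orientation: [0.001, 0.681, 0.733, 0.001]
wrist_force: [-10.8, 1.4, 30.8]
finger_gap: 0.0267
```

```bash
python3 - <<'E'
from h import *
c,p,d=wrist("w12");C=cloud(c,d);s=env.get_state();print(s["finger_gap"],s["wrist_force"].round(1))
m=pale(p)>0;m[300:]=0;m&=(d>0);print("rod top pct",np.percentile(C[m][:,2],[50,90,97]).round(1))
E
```

```text
18.2 [ 0.622  -0.0016 -0.0146] [1.300e-03 6.807e-01 7.325e-01 6.000e-04]
0.026951867683923648 [-11.    1.2  31.1]
rod top pct [36.1 38.  38.5]
```

Contact at 31 N, yet the rod's top still reads 38.5 mm. I'll back off a little and see what touched before going further.

Request:
arm_command:
  rows:
    - {"delta_pos": [0, 0, -0.2], "rot": [0, 0, 0], "fingers": 1}
    - {"delta_pos": [0, 0, -0.1], "rot": [0, 0, 0], "fingers": 1}
    - {"delta_pos": [0, 0, 0], "rot": [0, 0, 0], "fingers": 1}

```text
clock: 18.5
tcp_pos: [0.6217, -0.0015, -0.0136]
orientation: [0.0, 0.681, 0.732, 0.0]
wrist_force: [0.1, 0.3, -1.2]
finger_gap: 0.0268
```

```bash
python3 - <<'E'
from h import *
c,p,d=wrist("w13")
for n in("w12","w13"):
    f=np.load(f"pics/{n}.npz");p,d=f["p"],f["d"];C=cloud(f,d)
    for r in(100,130,160,200,240,280,310):
        print(n,r,[(u,int(round(C[r,u,2]))) for u in(225,240,255,262,300,320,340,380,390,405,420)])
p2,d2=env.read_camera("scene");cv2.imwrite("pics/s13.png",np.hstack([cv2.resize(p2[190:350,150:310],(400,400),interpolation=2),cv2.resize(p,(400,400))]));print(env.get_state()["wrist_force"].round(1))
E
```

```text
18.55 [ 0.6214 -0.0015 -0.0141] [-1.000e-04  6.808e-01  7.325e-01 -1.000e-04]
w12 100 [(225, 5), (240, 4), (255, 6), (262, 7), (300, 36), (320, 37), (340, 35), (380, 7), (390, 6), (405, 6), (420, 6)]
w12 130 [(225, 5), (240, 7), (255, 7), (262, 7), (300, 38), (320, 38), (340, 36), (380, 6), (390, 6), (405, 5), (420, 5)]
w12 160 [(225, 6), (240, 6), (255, 6), (262, 6), (300, 38), (320, 38), (340, 36), (380, 7), (390, 5), (405, 7), (420, 6)]
w12 200 [(225, 7), (240, 6), (255, 6), (262, 6), (300, 38), (320, 39), (340, 36), (380, 6), (390, 6), (405, 7), (420, 7)]
w12 240 [(225, 148), (240, 6), (255, 6), (262, 5), (300, 37), (320, 38), (340, 37), (380, 6), (390, 6), (405, 6), (420, 6)]
w12 280 [(225, 6), (240, 6), (255, 7), (262, 7), (300, 37), (320, 39), (340, 37), (380, 7), (390, 6), (405, 5), (420, 7)]
w12 310 [(225, 6), (240, 7), (255, 5), (262, 5), (300, 37), (320, 37), (340, 37), (380, 6), (390, 6), (405, 6), (420, 6)]
w13 100 [(225, 7), (240, 7), (255, 7), (262, 7), (300, 37), (320, 38), (340, 37), (380, 7), (390, 6), (405, 6), (420, 7)]
w13 130 [(225, 7), (240, 6), (255, 7), (262, 6), (300, 38), (320, 38), (340, 37), (380, 8), (390, 7), (405, 7), (420, 6)]
w13 160 [(225, 6), (240, 6), (255, 7), (262, 7), (300, 36), (320, 38), (340, 38), (380, 6), (390, 5), (405, 6), (420, 7)]
w13 200 [(225, 6), (240, 6), (255, 6), (262, 7), (300, 38), (320, 39), (340, 37), (380, 6), (390, 6), (405, 4), (420, 5)]
w13 240 [(225, 6), (240, 5), (255, 6), (262, 5), (300, 38), (320, 39), (340, 38), (380, 6), (390, 6), (405, 5), (420, 6)]
w13 280 [(225, 6), (240, 6), (255, 6), (262, 5), (300, 38), (320, 39), (340, 38), (380, 5), (390, 6), (405, 6), (420, 6)]
w13 310 [(225, 6), (240, 7), (255, 6), (262, 6), (300, 38), (320, 39), (340, 37), (380, 6), (390, 6), (405, 7), (420, 6)]
[-0.8  0.5 -0.4]
```

View pics/s13.png

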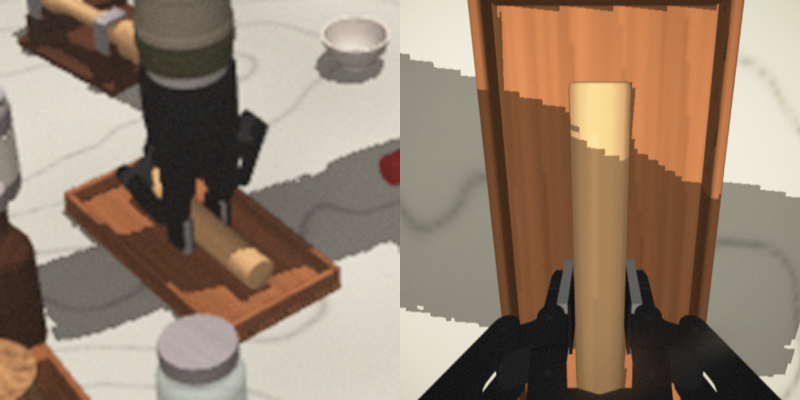

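The tips are on the floor with the rod still held about 4.7 mm above it, because the grasp was too deep. Opening now would drop the rod. There is plenty of time, so I'll put it back on the ledge, where it is supported high, and regrip it nearer the fingertips.

Request:
arm_command:
  rows:
    - {"delta_pos": [0, 0, -0.5], "rot": [0, 0, 0], "fingers": 1}
    - {"delta_pos": [0, 0, -1], "rot": [0, 0, 0], "fingers": 1}
    - {"delta_pos": [0, 0, -1], "rot": [0, 0, 0], "fingers": 1}
    - {"delta_pos": [0, 0, -1], "rot": [0, 0, 0], "fingers": 1}
    - {"delta_pos": [0, 0, -1], "rot": [0, 0, 0], "fingers": 1}
    - {"delta_pos": [0, 0, -1], "rot": [0, 0, 0], "fingers": 1}
    - {"delta_pos": [0, 0, -1], "rot": [0, 0, 0], "fingers": 1}
    - {"delta_pos": [0, 0, -0.5], "rot": [0, 0, 0.0215], "fingers": 1}
    - {"delta_pos": [0, 0, 0], "rot": [0, 0, 0.0215], "fingers": 1}
    - {"delta_pos": [0, 0, 0], "rot": [0, 0, 0.0215], "fingers": 1}
    - {"delta_pos": [0, 0, 0], "rot": [0, 0, 0], "fingers": 1}

```text
clock: 19.7
tcp_pos: [0.6215, -0.0015, 0.1267]
orientation: [0.0, 0.814, 0.58, 0.0]
wrist_force: [-1.0, -0.2, -1.6]
finger_gap: 0.0268
```

Request:
arm_command:
  rows:
    - {"delta_pos": [0.868, -0.754, 0], "rot": [0, 0, 0], "fingers": 1}
    - {"delta_pos": [0.868, -0.754, 0], "rot": [0, 0, 0], "fingers": 1}
    - {"delta_pos": [0.868, -0.754, 0], "rot": [0, 0, 0], "fingers": 1}
    - {"delta_pos": [0.868, -0.754, 0], "rot": [0, 0, 0], "fingers": 1}
    - {"delta_pos": [0.868, -0.754, 0], "rot": [0, 0, 0], "fingers": 1}
    - {"delta_pos": [0.868, -0.754, 0], "rot": [0, 0, 0], "fingers": 1}
    - {"delta_pos": [0.868, -0.754, 0], "rot": [0, 0, 0], "fingers": 1}
    - {"delta_pos": [0.868, -0.754, 0], "rot": [0, 0, 0], "fingers": 1}
    - {"delta_pos": [0.868, -0.754, 0], "rot": [0, 0, 0], "fingers": 1}
    - {"delta_pos": [0.868, -0.754, 0], "rot": [0, 0, 0], "fingers": 1}
    - {"delta_pos": [0.868, -0.754, 0], "rot": [0, 0, 0], "fingers": 1}
    - {"delta_pos": [0.868, -0.754, 0], "rot": [0, 0, 0], "fingers": 1}
    - {"delta_pos": [0.868, -0.754, 0], "rot": [0, 0, 0], "fingers": 1}
    - {"delta_pos": [0.868, -0.754, 0], "rot": [0, 0, 0], "fingers": 1}
    - {"delta_pos": [0.868, -0.754, 0], "rot": [0, 0, 0], "fingers": 1}
    - {"delta_pos": [0.868, -0.754, 0], "rot": [0, 0, 0], "fingers": 1}
    - {"delta_pos": [0, 0, 0], "rot": [0, 0, 0], "fingers": 1}
    - {"delta_pos": [0, 0, 0], "rot": [0, 0, 0], "fingers": 1}

```text
clock: 21.5
tcp_pos: [0.4837, 0.3399, 0.1263]
orientation: [0.0, 0.813, 0.582, -0.0]
wrist_force: [0.3, 0.0, -1.4]
finger_gap: 0.027
```

```bash
python3 - <<'E'
from h import *
c,p,d=wrist("w14");C=cloud(c,d);s=env.get_state();T=s["tcp_pos"];print(s["finger_gap"],"tcp holder",((T[:2]-O)@ex*1000).round(1),((T[:2]-O)@ey*1000).round(1),T[2])
m=pale(p)>0;m[430:]=0;m&=(d>0)&(C[...,2]>100);r=C[m]
for lo in range(-20,100,30):
    k=(r[:,1]>lo)&(r[:,1]<lo+30)
    if k.sum()>60: print(lo,np.percentile(r[k,0],[2,98]).round(1),"top",np.percentile(r[k,2],95).round(1))
E
```

```text
21.55 [0.484  0.3394 0.1263] [ 2.000e-04  8.137e-01  5.812e-01 -2.000e-04]
0.027186543991534244 tcp holder -71.7 2.3 0.1262789133780044
-20 [-83.  -62.8] top 179.3
10 [-85.2 -62.5] top 179.3
40 [-85.7 -60.8] top 179.3
70 [-85.7 -60.6] top 179.3
```

Request:
arm_command:
  rows:
    - {"delta_pos": [0, 0.05, 0.8], "rot": [0, 0, 0], "fingers": 1}
    - {"delta_pos": [0, 0, 1], "rot": [0, 0, 0], "fingers": 1}
    - {"delta_pos": [0, 0, 1], "rot": [0, 0, 0], "fingers": 1}
    - {"delta_pos": [0, 0, 1], "rot": [0, 0, 0], "fingers": 1}
    - {"delta_pos": [0, 0, 1], "rot": [0, 0, 0], "fingers": 1}
    - {"delta_pos": [0, 0, 0.6], "rot": [0, 0, 0], "fingers": 1}
    - {"delta_pos": [0, 0, 0.4], "rot": [0, 0, 0], "fingers": 1}
    - {"delta_pos": [0, 0, 0.3], "rot": [0, 0, 0], "fingers": 1}
    - {"delta_pos": [0, 0, 0.2], "rot": [0, 0, 0], "fingers": 1}
    - {"delta_pos": [0, 0, 0], "rot": [0, 0, 0], "fingers": 1}
    - {"delta_pos": [0, 0, 0], "rot": [0, 0, 0], "fingers": 1}

```text
clock: 22.65
tcp_pos: [0.4853, 0.3397, 0.0009]
orientation: [0.0, 0.814, 0.581, 0.0]
wrist_force: [0.3, 0.3, 0.2]
finger_gap: 0.0272
```

Request:
arm_command:
  rows:
    - {"delta_pos": [0, 0, 0.05], "rot": [0, 0, 0], "fingers": 1}
    - {"delta_pos": [0, 0, 0.03], "rot": [0, 0, 0], "fingers": 1}
    - {"delta_pos": [0, 0, 0], "rot": [0, 0, 0], "fingers": 1}

```text
clock: 22.95
tcp_pos: [0.485, 0.3395, -0.0011]
orientation: [0.0, 0.814, 0.581, 0.0]
wrist_force: [0.6, -0.1, -0.4]
finger_gap: 0.0269
```

Request:
arm_command:
  rows:
    - {"delta_pos": [0, 0, 0.06], "rot": [0, 0, 0], "fingers": 1}
    - {"delta_pos": [0, 0, 0.06], "rot": [0, 0, 0], "fingers": 1}
    - {"delta_pos": [0, 0, 0], "rot": [0, 0, 0], "fingers": 1}

```text
clock: 23.25
tcp_pos: [0.4849, 0.3394, -0.0038]
orientation: [0.0, 0.814, 0.58, -0.0]
wrist_force: [-0.1, 0.1, -1.3]
finger_gap: 0.027
```

Request:
arm_command:
  rows:
    - {"delta_pos": [0, 0, 0.04], "rot": [0, 0, 0], "fingers": 1}
    - {"delta_pos": [0, 0, 0], "rot": [0, 0, 0], "fingers": 1}

```text
clock: 23.45
tcp_pos: [0.485, 0.3395, -0.0039]
orientation: [0.0, 0.814, 0.58, 0.0]
wrist_force: [-2.0, -0.6, 3.3]
finger_gap: 0.0267
```

Rod is on the ledge (3 N contact). Open, rise 8 mm, regrip.

Request:
arm_command:
  rows:
    - {"delta_pos": [0, 0, 0], "rot": [0, 0, 0], "fingers": 0.45}
    - {"delta_pos": [0, 0, 0], "rot": [0, 0, 0], "fingers": 0.45}
    - {"delta_pos": [0, 0, 0], "rot": [0, 0, 0], "fingers": 0.45}
    - {"delta_pos": [0, 0, -0.2], "rot": [0, 0, 0], "fingers": 0.45}
    - {"delta_pos": [0, 0, -0.2], "rot": [0, 0, 0], "fingers": 0.45}
    - {"delta_pos": [0, 0, 0], "rot": [0, 0, 0], "fingers": 0.45}
    - {"delta_pos": [0, 0, 0], "rot": [0, 0, 0], "fingers": 0.6}
    - {"delta_pos": [0, 0, 0], "rot": [0, 0, 0], "fingers": 0.8}
    - {"delta_pos": [0, 0, 0], "rot": [0, 0, 0], "fingers": 1}
    - {"delta_pos": [0, 0, 0], "rot": [0, 0, 0], "fingers": 1}
    - {"delta_pos": [0, 0, 0], "rot": [0, 0, 0], "fingers": 1}
    - {"delta_pos": [0, 0, -0.2], "rot": [0, 0, 0], "fingers": 1}
    - {"delta_pos": [0, 0, -0.5], "rot": [0, 0, 0], "fingers": 1}
    - {"delta_pos": [0, 0, -0.8], "rot": [0, 0, 0], "fingers": 1}
    - {"delta_pos": [0, 0, -0.8], "rot": [0, 0, 0], "fingers": 1}
    - {"delta_pos": [0, 0, -0.8], "rot": [0, 0, 0], "fingers": 1}
    - {"delta_pos": [0, 0, -0.8], "rot": [0, 0, 0], "fingers": 1}
    - {"delta_pos": [0, 0, -1], "rot": [0, 0, 0], "fingers": 1}
    - {"delta_pos": [0, 0, -1], "rot": [0, 0, 0], "fingers": 1}
    - {"delta_pos": [0, 0, 0], "rot": [0, 0, 0], "fingers": 1}
  squeeze: 35

```text
clock: 25.45
tcp_pos: [0.4867, 0.3404, 0.1249]
orientation: [0.0, 0.814, 0.58, 0.003]
wrist_force: [0.6, -0.8, 0.3]
finger_gap: 0.0269
```

```bash
python3 - <<'E'
from h import *
c,p,d=wrist("w15");C=cloud(c,d);s=env.get_state();T=s["tcp_pos"];print(s["finger_gap"],"tcp holder",((T[:2]-O)@ex*1000).round(1),((T[:2]-O)@ey*1000).round(1),T[2])
m=pale(p)>0;m[430:]=0;m&=(d>0)&(C[...,2]>60);r=C[m]
for lo in range(-20,100,30):
    k=(r[:,1]>lo)&(r[:,1]<lo+30)
    if k.sum()>60: print(lo,np.percentile(r[k,0],[2,98]).round(1),"top",np.percentile(r[k,2],95).round(1))
print("end",np.percentile(r[:,1],99.9))
E
```

```text
25.5 [0.4859 0.34   0.1231] [2.000e-04 8.143e-01 5.805e-01 1.600e-03]
0.026697791077232056 tcp holder -70.1 3.4 0.12308118773751317
-20 [-80.4 -60.3] top 170.1
10 [-82.7 -60. ] top 170.3
40 [-83.  -58.2] top 170.4
70 [-83. -58.] top 170.5
end 89.35918679017658
```

Gripped higher: the rod's centre is now TCP+33 (was +39), so it will touch the floor before the tips. Back to the tray.

Request:
arm_command:
  rows:
    - {"delta_pos": [-0.868, 0.747, -0.1], "rot": [0, 0, 0], "fingers": 1}
    - {"delta_pos": [-0.868, 0.747, -0.1], "rot": [0, 0, 0], "fingers": 1}
    - {"delta_pos": [-0.868, 0.747, -0.1], "rot": [0, 0, 0], "fingers": 1}
    - {"delta_pos": [-0.868, 0.747, -0.1], "rot": [0, 0, 0], "fingers": 1}
    - {"delta_pos": [-0.868, 0.747, -0.1], "rot": [0, 0, 0], "fingers": 1}
    - {"delta_pos": [-0.868, 0.747, 0], "rot": [0, 0, 0], "fingers": 1}
    - {"delta_pos": [-0.868, 0.747, 0], "rot": [0, 0, 0], "fingers": 1}
    - {"delta_pos": [-0.868, 0.747, 0], "rot": [0, 0, 0], "fingers": 1}
    - {"delta_pos": [-0.868, 0.747, 0], "rot": [0, 0, 0], "fingers": 1}
    - {"delta_pos": [-0.868, 0.747, 0], "rot": [0, 0, 0], "fingers": 1}
    - {"delta_pos": [-0.868, 0.747, 0], "rot": [0, 0, 0], "fingers": 1}
    - {"delta_pos": [-0.868, 0.747, 0], "rot": [0, 0, 0], "fingers": 1}
    - {"delta_pos": [-0.868, 0.747, 0], "rot": [0, 0, 0], "fingers": 1}
    - {"delta_pos": [-0.868, 0.747, 0], "rot": [0, 0, 0], "fingers": 1}
    - {"delta_pos": [-0.868, 0.747, 0], "rot": [0, 0, 0], "fingers": 1}
    - {"delta_pos": [-0.868, 0.747, 0], "rot": [0, 0, 0], "fingers": 1}

```text
clock: 27.1
tcp_pos: [0.6196, -0.0018, 0.1298]
orientation: [-0.001, 0.814, 0.58, -0.001]
wrist_force: [0.9, -0.1, -0.4]
finger_gap: 0.0269
```

Request:
arm_command:
  rows:
    - {"delta_pos": [0, 0, 0], "rot": [0, 0, -0.0215], "fingers": 1}
    - {"delta_pos": [0, 0, 0], "rot": [0, 0, -0.0215], "fingers": 1}
    - {"delta_pos": [0, 0, 0], "rot": [0, 0, -0.0215], "fingers": 1}
    - {"delta_pos": [0, 0, 0], "rot": [0, 0, 0], "fingers": 1}
    - {"delta_pos": [0, 0, 0.8], "rot": [0, 0, 0], "fingers": 1}
    - {"delta_pos": [0, 0, 1], "rot": [0, 0, 0], "fingers": 1}
    - {"delta_pos": [0, 0, 1], "rot": [0, 0, 0], "fingers": 1}
    - {"delta_pos": [0, 0, 1], "rot": [0, 0, 0], "fingers": 1}
    - {"delta_pos": [0, 0, 1], "rot": [0, 0, 0], "fingers": 1}
    - {"delta_pos": [0, 0, 0.8], "rot": [0, 0, 0], "fingers": 1}
    - {"delta_pos": [0, 0, 0.5], "rot": [0, 0, 0], "fingers": 1}
    - {"delta_pos": [0, 0, 0], "rot": [0, 0, 0], "fingers": 1}
    - {"delta_pos": [0, 0, 0], "rot": [0, 0, 0], "fingers": 1}

```text
clock: 28.4
tcp_pos: [0.6204, -0.0011, 0.0097]
orientation: [-0.0, 0.681, 0.732, -0.0]
wrist_force: [0.2, -0.3, -0.2]
finger_gap: 0.0268
```

Rod bottom should be about 23 mm above the floor. Going down slowly.

Request:
arm_command:
  rows:
    - {"delta_pos": [0, 0, 0.4], "rot": [0, 0, 0], "fingers": 1}
    - {"delta_pos": [0, 0, 0.3], "rot": [0, 0, 0], "fingers": 1}
    - {"delta_pos": [0, 0, 0.2], "rot": [0, 0, 0], "fingers": 1}
    - {"delta_pos": [0, 0, 0.1], "rot": [0, 0, 0], "fingers": 1}
    - {"delta_pos": [0, 0, 0], "rot": [0, 0, 0], "fingers": 1}

```text
clock: 28.9
tcp_pos: [0.6202, -0.0011, -0.0106]
orientation: [-0.0, 0.681, 0.732, -0.0]
wrist_force: [0.1, -0.1, -1.7]
finger_gap: 0.0265
```

Request:
arm_command:
  rows:
    - {"delta_pos": [0, 0, 0.06], "rot": [0, 0, 0], "fingers": 1}
    - {"delta_pos": [0, 0, 0.04], "rot": [0, 0, 0], "fingers": 1}
    - {"delta_pos": [0, 0, 0], "rot": [0, 0, 0], "fingers": 1}

```text
clock: 29.2
tcp_pos: [0.6206, -0.0011, -0.0111]
orientation: [0.0, 0.681, 0.732, 0.0]
wrist_force: [-3.3, 0.2, 6.2]
finger_gap: 0.0268
```

```bash
python3 - <<'E'
from h import *
c,p,d=wrist("w16");C=cloud(c,d);s=env.get_state();print(s["finger_gap"],s["wrist_force"].round(1))
m=pale(p)>0;m[300:]=0;m&=(d>0);print("rod top pct",np.percentile(C[m][:,2],[50,90,97]).round(1),[int(round(C[r,320,2])) for r in(130,160,200,240,280)])
E
```

```text
29.25 [ 0.6206 -0.0011 -0.0111] [5.000e-04 6.808e-01 7.325e-01 2.000e-04]
0.02668494039208057 [-2.  -0.1  6. ]
rod top pct [32.  33.9 34.5] [34, 33, 34, 34, 34]
```

The rod's top is at 34 mm (6 + 28), with 6 N contact, so it is on the floor. Release gently and retreat straight up.

Request:
arm_command:
  rows:
    - {"delta_pos": [0, 0, 0], "rot": [0, 0, 0], "fingers": 0.6}
    - {"delta_pos": [0, 0, 0], "rot": [0, 0, 0], "fingers": 0.45}
    - {"delta_pos": [0, 0, 0], "rot": [0, 0, 0], "fingers": 0.45}
    - {"delta_pos": [0, 0, 0], "rot": [0, 0, 0], "fingers": 0.45}
    - {"delta_pos": [0, 0, -0.3], "rot": [0, 0, 0], "fingers": 0.45}
    - {"delta_pos": [0, 0, -0.6], "rot": [0, 0, 0], "fingers": 0.45}
    - {"delta_pos": [0, 0, -1], "rot": [0, 0, 0], "fingers": 0.45}
    - {"delta_pos": [0, 0, -1], "rot": [0, 0, 0], "fingers": 0.45}
    - {"delta_pos": [0, 0, -1], "rot": [0, 0, 0], "fingers": 0.45}
    - {"delta_pos": [0, 0, -1], "rot": [0, 0, 0], "fingers": 0.45}
    - {"delta_pos": [0, 0, -1], "rot": [0, 0, 0], "fingers": 0.45}
    - {"delta_pos": [0, 0, -1], "rot": [0, 0, 0], "fingers": 0.45}
    - {"delta_pos": [0, 0, -1], "rot": [0, 0, 0], "fingers": 0.45}
    - {"delta_pos": [0, 0, 0], "rot": [0, 0, 0], "fingers": 0.45}
    - {"delta_pos": [0, 0, 0], "rot": [0, 0, 0], "fingers": 0.45}

```text
clock: 30.75
tcp_pos: [0.6208, -0.0011, 0.1466]
orientation: [0.001, 0.681, 0.732, 0.001]
wrist_force: [0.1, 0.2, -0.0]
finger_gap: 0.047
```

```bash
python3 - <<'E'
from h import *
c,p,d=wrist("w17");m=pale(p);m[430:]=0;rect(c,m,.02)
p2,_=env.read_camera("scene");s=env.get_state();print(s["finger_gap"],s["wrist_force"].round(1))
cv2.imwrite("pics/s17.png",np.hstack([cv2.resize(p2,(400,300)),cv2.resize(p,(400,300))]))
E
```

```text
30.8 [ 0.6201 -0.001   0.1455] [ 0.000e+00  6.808e-01  7.325e-01 -1.000e-04]
px [318. 215.] centre mm 620.2 -4.1 size [ 27.9 177.9] long axis deg 93.9
0.04677085149529134 [ 0.5 -0.4 -0.4]
```

View pics/s17.png

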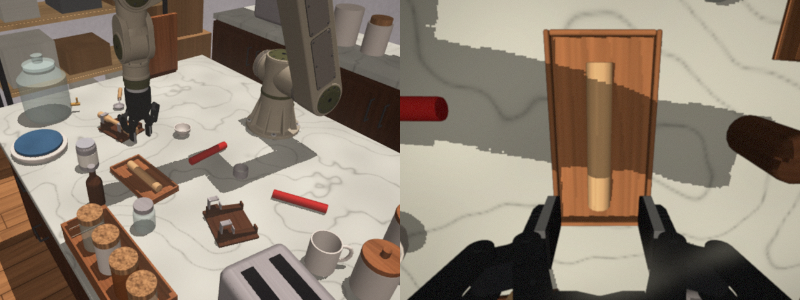

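The pictures show the rod lying lengthwise and centred in the tray, about 0.3° off the tray's axis. The rod's holder is empty and the muddler is still in its clips. The gripper is clear, so I'm handing in.

```bash
python3 -c "
from workcell import env
print(env.hand_in())"
```

```text
the job is handed in; nothing more can be done
None
```

The plain rod now lies flat and lengthwise in the tray, and I handed the job in at about 31 s. I rolled it out past the front jaws onto the ledge, picked it up from there and lowered it onto the tray floor before letting go.

**Final checks:**
- The rod's top measured 34 mm before I let go, which is right for resting on the tray floor, with about 6 N of contact.
- Its centre is about 3 mm from the tray's centre and its axis about 0.3° off the tray's. It reads 178 mm long rather than 170, because the outline was projected at one height.
- The last picture shows the muddler still in its clips and the red look-alikes undisturbed. The gripper was clear with no force on it.

**What went differently from plan:**
- **Fingertips:** they sat about 20–27 mm above the reported TCP. My push therefore landed high on the rod and ended on its top, with up to about 16 N of upward force. I expected it to spring back, but when I lifted it was already over the jaws and on the ledge.
- **First set-down:** my grip was too deep, so the fingertips met the tray floor (about 31 N upward, roughly 33 N in all) with the rod still about 5 mm up. I took it back to the ledge, regripped it higher and set it down again without a drop.
- **Pictures:** I viewed 11, one past the budget of 10.

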